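# Lift the loaded tote level and hold it out

### The job

I am about to take the paste to the next bench: find the wooden tote that has the cream paste tub in it, take it by its carrying bar, lift it with the tub inside straight up, level all the way, and finish while still holding it steady and level with its underside at least 10 cm above the bench. Leave the other tote where it stands, and do not disturb the other things on the bench.

Things in the scene. Friction and masses are not known exactly. Their poses are not given: they have to be found in the camera images.
- tote_a: wooden hand tote, one of two alike: an open tray 110 x 170 mm (x by y of its body), floor 8 mm thick, walls rising to 33 mm above the bench, an upright 6 mm thick and 44 mm wide in the middle of each short end, and a dark flat carrying bar that joins the tops of the two uprights along the tray's length (its y axis), over the tray's middle line. Origin: centre of the underside, so z is 0 while it stands on the bench. About 0.3 kg
- tote_a_bar (a point): middle of that tote's carrying bar, 101 mm above the tote's underside. The bar is 24 mm thick (along x), 24 mm high (its underside 89 mm, its top 113 mm above the tote's underside) and 158 mm long between the uprights (along y); z is up. Grip it across its 24 mm thickness
- tote_b: the other tote, alike in everything. Origin: centre of the underside. About 0.3 kg
- tote_b_bar (a point): middle of that tote's carrying bar, 101 mm above the tote's underside. The bar is 24 mm thick (along x), 24 mm high (its underside 89 mm, its top 113 mm above the tote's underside) and 158 mm long between the uprights (along y); z is up. Grip it across its 24 mm thickness
- tub_center (a point): centre (half-way up) of the loose round cream paste tub with a lid, 72 mm across and 42 mm high, about 0.2 kg (0.14 to 0.28); it stands on the floor of one of the totes, under the bar and up to 30 mm off the tote's middle along its length. Its top is 50 mm above the tote's underside. z is up
- spool_center (a point): centre of a loose brown thread spool, 42 mm across and 45 mm high, 0.05 kg, standing in the other tote
- glue_bottle: bystander: white glue bottle with a red tip, 57 mm across and 146 mm high, standing loose at the back; origin at the centre of its foot
- cork: bystander: brown sanding block 71 x 100 x 25 mm, lying loose at the near right; origin at the centre of its underside
There are look-alikes about, which are no part of the job. Leave any pink look-alike of the tote_a alone.

How it is judged (in metres and radians):
At the end, for the whole second after the job is handed in: The tote with the tub is held in the fingers, underside over 0.10 m above the bench, within 0.12 rad of level, still (under 0.03 m/s, 0.15 rad/s), off the other tote; the tub is inside it, upright within 0.17 rad; the other tote is within 30 mm of its start (((x of tub_center in the frame of tote_a between -0.03 and 0.03 m and y of tub_center in the frame of tote_a between -0.06 and 0.06 m and z of tub_center in the frame of tote_a between 0.01 and 0.06 m and height (world z) of tote_a above 0.1 m and angle between tote_a's own z axis and vertical below 0.12 rad and linear speed of tote_a below 0.03 m/s and angular speed of tote_a below 0.15 rad/s and contact force between tote_a and the fingers above 1 N and contact force between tote_a and tote_b below 0.2 N and angle between tub_center's own z axis and vertical below 0.17 rad and distance of tote_b from where it was at the start of the episode below 0.03 m) or (x of tub_center in the frame of tote_b between -0.03 and 0.03 m and y of tub_center in the frame of tote_b between -0.06 and 0.06 m and z of tub_center in the frame of tote_b between 0.01 and 0.06 m and height (world z) of tote_b above 0.1 m and angle between tote_b's own z axis and vertical below 0.12 rad and linear speed of tote_b below 0.03 m/s and angular speed of tote_b below 0.15 rad/s and contact force between tote_b and the fingers above 1 N and contact force between tote_b and tote_a below 0.2 N and angle between tub_center's own z axis and vertical below 0.17 rad and distance of tote_a from where it was at the start of the episode below 0.03 m))); the arm keeps its last pose, push and grip.
It fails at once if a tote is tilted by more than 0.3 rad (angle between any of tote_a, tote_b's own z axis and vertical above 0.3 rad).
It fails at once if the tote without the paste tub is lifted or shifted by more than 30 mm, or the tub leaves the lifted tote ((distance of tote_a from where it was at the start of the episode above 0.03 m and not (x of tub_center in the frame of tote_a between -0.03 and 0.03 m and y of tub_center in the frame of tote_a between -0.06 and 0.06 m and z of tub_center in the frame of tote_a between 0.01 and 0.06 m)) or (distance of tote_b from where it was at the start of the episode above 0.03 m and not (x of tub_center in the frame of tote_b between -0.03 and 0.03 m and y of tub_center in the frame of tote_b between -0.06 and 0.06 m and z of tub_center in the frame of tote_b between 0.01 and 0.06 m))).
It fails at once if a bystander (glue bottle, sanding block) is shifted by more than 30 mm (distance of any of glue_bottle, cork from where it was at the start of the episode above 0.03 m).
It fails at once if the loaded tote is dragged: shifted by more than 50 mm while still low ((distance of tote_a from where it was at the start of the episode above 0.05 m and height (world z) of tote_a below 0.02 m) or (distance of tote_b from where it was at the start of the episode above 0.05 m and height (world z) of tote_b below 0.02 m)).
It also fails if it takes over 29 s, if anything falls off the work surface, if the arm or the gripper's body presses on something with over 40 N, if the wrist force passes 120 N, or if a joint passes its speed limit or range.

### The arm

A 7-joint arm with a two-finger parallel gripper is mounted at the origin on a cart in front of the work surface, level with it; the furniture and walls round the work are solid. World frame = base frame: x ahead of the robot, y to its left, z up, the work surface at z = 0. Lengths are in mm, angles in rad, forces in N, time in s.
With the tool pointing down it reaches from about 400 to 875 mm from the base axis. Payload 4.4 kg.
Tool frame: the origin (TCP) lies where the fingers leave the gripper's body, on its centre line; the fingertips stand ahead of it and the grasp point (between the pads) lies 54 mm ahead of it (r.tip_extent is the z of the fingertips in the tool frame, in mm); z points along the fingers, y is the line along which they close (so a half turn about z gives the same grasp; the last joint's range is limited). The gripper opens to 85 mm and grips with 20 to 120 N. Pads are 22 mm wide; open, the fingers measure 114 mm over their backs; the gripper's body (76 mm by 85 mm) begins 54 mm behind the grasp point. The pads swing forward as they close: fully open they stand 13 mm farther back than shut.
Start: joints at [-1.396, 0.628, 0.038, 1.517, -0.027, 0.996, -0.02], TCP at [154.989, 631.265, 303.913] pointing down, gripper open.
Joint ranges: [-3.06, 3.06], [-0.37, 2.12], [-1.25, 1.32], [0.18, 2.47], [-1.1, 4.24], [0.23, 1.98], [-2.94, 2.94]. Speed limits (rad/s): [2.57, 2.57, 3.14, 3.14, 3.14, 3.14, 3.14].

### API

Orientations are given as a unit quaternion [w, x, y, z].
In Python, from station import readout, viewer, order, r gives the robot as it stands. The module is installed in compiled form; this text tells all that it offers.
- The arm moves only by the tool play_rows, never from a script. Its arguments are lists of equal length, an entry for each row: "xyz": the shift along the tool's x, y, z in units of 25 mm (1.0 is 25 mm), a list of three; "rot": the turn, a rotation vector about the tool's x, y, z in units of 6 degrees (1.0 is 6 degrees), a list of three; "fingers": the finger opening in mm, from 0 to 85.4. A call has 1 to 8 rows; each row is the pose to reach, as a shift and turn from the pose commanded when the call began, along the tool's axes at that moment; what a row does not reach only later rows make up. A row lasts 1/12 s, in which the tool goes at most 41.7 mm and 7.16 degrees, less where a joint would pass 70% of its speed; a pose out of reach is approached as far as the arm can. A call with a gripper value outside its range is refused whole. The fingers move at their own pace and stop on an object; the grip force is fixed at half the most. Time passes only in rows, so rows that repeat a pose let the fingers close. It gives the time, the measured TCP pose, the force, the opening and the grip force at its end, in the units of the state.
- readout.observe(): the state, without advancing time (a new reading comes with each control period).
- viewer.grab_frame(name): name is "scene" or "top"; returns a dict with "image" (384x512x3 uint8, red, green, blue), "fx", "fy", "cx", "cy" (pixels), "T" (4x4, takes a point from camera to world coordinates). Camera axes: x right, y down, z forward; pixel columns grow to the right and rows downward; lengths in mm; the calibration is good to about 2 mm. A picture is of the moment at which its call begins. There is no depth.
- order.finish_job(): hands the job in; it is judged then, once.
The state is a dict: "time": time; "q": joint angles; "qvel": joint speeds; "joint_efforts": joint torques, N m; "ee_pos": TCP position; "ee_rot": TCP orientation; "ft_force": force on the tool from outside, world axes, zero at the start; "moment": the same for the moment, N m; "gripper_width": finger opening in mm; "grasp_force": force on a finger pad.
Only numpy, scipy, OpenCV 4.12 (cv2) and the standard library are available. Lean on these libraries where they do the work, as an engineer would, in place of code of your own. Each camera call takes 0.05 s, during which the arm holds its last target. There are 200 camera calls.

## Working session

There is one attempt and no reset: what is moved stays moved. The work goes in short steps, Python scripts to look and compute and a tool call to move; the robot and the scene stay as the last step left them, time stands still between calls to the robot, and variables do not carry over. Pictures are saved under pics/ and viewed, at most 10 in all, crops included, and the job is handed in when it is done.

Besides the shell and the picture viewer there is one more tool, called after "Emit:" as name(argument=value, ...) on one line, values as JSON. play_rows: Moves the arm, as the interface text tells. Its arguments: {"type":"object","properties":{"xyz":{"type":"array","items":{"type":"array","items":{"type":"number"}}},"rot":{"type":"array","items":{"type":"array","items":{"type":"number"}}},"fingers":{"type":"array","items":{"type":"number"}}},"required":["xyz","rot","fingers"]}

```bash
mkdir -p pics
python3 - <<'E'
from station import readout, viewer, order, r
import cv2,numpy as np,pickle
s=readout.observe()
for k in s: print(k,np.round(s[k],3))
print(r.tip_extent)
F={}
for n in("scene","top"):
    f=viewer.grab_frame(n);F[n]=f
    cv2.imwrite(f"pics/{n}0.png",cv2.resize(f["image"][:,:,::-1],(800,600),interpolation=cv2.INTER_CUBIC))
    print(n,f["fx"],f["cx"],f["cy"],np.round(f["T"],3).tolist())
pickle.dump(F,open("f0.pkl","wb"))
E
```

```text
time 0.0
q [-1.396  0.629  0.038  1.518 -0.027  0.996 -0.02 ]
qvel [-0.001  0.001  0.001  0.     0.    -0.    -0.   ]
joint_efforts [ 1.0000e-03 -5.6340e+01  1.2260e+00 -1.9343e+01  1.1000e-02  1.1000e-02
  0.0000e+00]
ee_pos [154.885 630.781 302.966]
ee_rot [-0.     0.12   0.993 -0.001]
ft_force [-0.543  0.359  0.272]
moment [-0.017 -0.002  0.016]
grasp_force 0.0
gripper_width 85.386
72.6
scene 427.74384130693636 252.37165164245707 192.40879962851366 [[0.504, -0.397, 0.767, -478.541], [-0.864, -0.22, 0.453, -622.716], [-0.011, -0.891, -0.454, 710.566], [0.0, 0.0, 0.0, 1.0]]
top 442.11903419625173 259.514431685863 199.65622635775313 [[0.011, -0.975, 0.223, 278.887], [-1.0, -0.01, 0.003, -5.992], [-0.001, -0.223, -0.975, 1333.005], [0.0, 0.0, 0.0, 1.0]]
```

View pics/scene0.png

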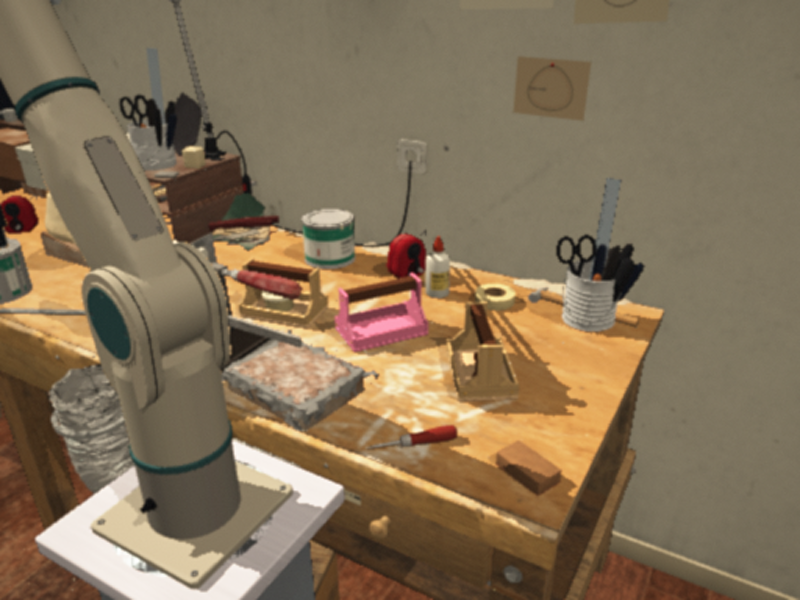

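View pics/top0.png

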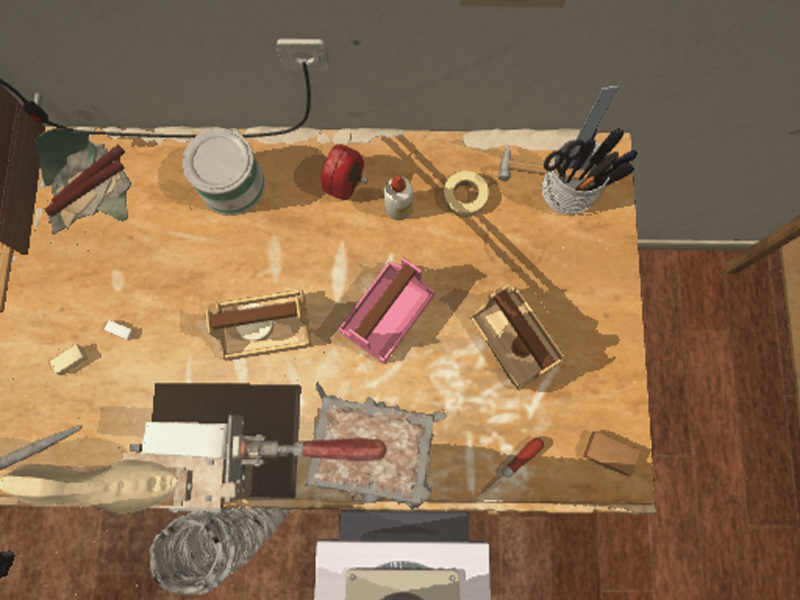

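Candidates: left tote (top 258,325) with a pale disc under its bar; right tote (517,335) with a dark brown spool; pink tote (387,310), a look-alike to leave alone. My choice is the left one, which I'll check in a close crop along with the red-handled thing near it.

```bash
python3 - <<'E'
import cv2,numpy as np,pickle
F=pickle.load(open("f0.pkl","rb"))
a=F["top"]["image"][175:240,120:210,::-1]; b=F["scene"]["image"][140:220,115:225,::-1]
a=cv2.resize(a,(720,520),interpolation=cv2.INTER_CUBIC)
cv2.imwrite("pics/cropA.png",a)
cv2.imwrite("pics/cropB.png",cv2.resize(b,(770,560),interpolation=cv2.INTER_CUBIC))
E
cat > h.py <<'E'
import numpy as np
def ray(f,u,v):
    d=f["T"][:3,:3]@np.array([(u-f["cx"])/f["fx"],(v-f["cy"])/f["fy"],1]); return f["T"][:3,3],d
def onz(f,u,v,z):
    o,d=ray(f,u,v); return o+d*(z-o[2])/d[2]
def tri(f,p,g,q):
    o,d=ray(f,*p);P,e=ray(g,*q)
    s=np.linalg.lstsq(np.c_[d,-e],P-o,rcond=None)[0]
    A=o+d*s[0];B=P+e*s[1]; return (A+B)/2,np.linalg.norm(A-B)
def proj(f,p):
    c=np.linalg.inv(f["T"])@np.append(p,1); return np.array([f["fx"]*c[0]/c[2]+f["cx"],f["fy"]*c[1]/c[2]+f["cy"]])
E
```

```text
(no output)
```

View pics/cropA.png

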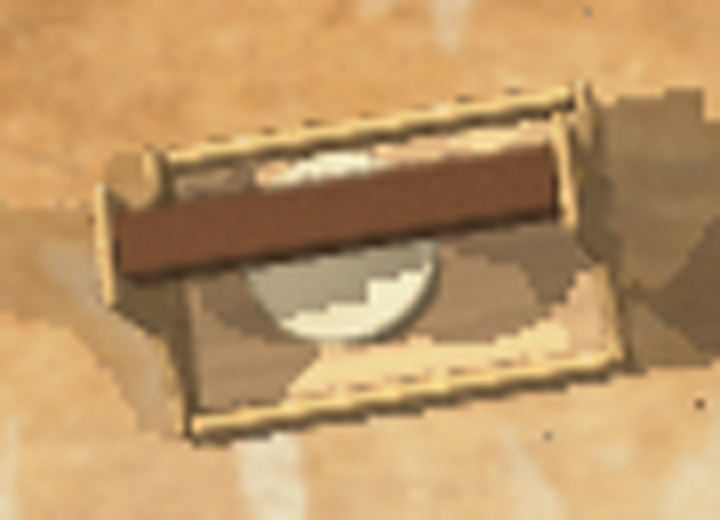

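View pics/cropB.png

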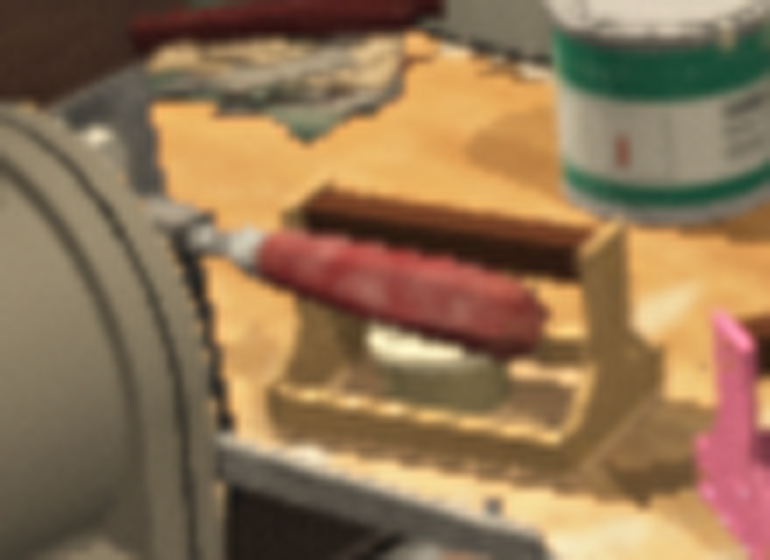

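Crop A shows the cream tub (lid about 345,250 in the crop) under the bar of the left tote, so that is the right one. Crop B shows the same, with a red handle in front at (400,290).

Run:
```python
import numpy as np,pickle
from h import *
from scipy.spatial.transform import Rotation as R
from station import readout
F=pickle.load(open("f0.pkl","rb"));t=F["top"];s=F["scene"]
A=lambda u,v:((u+.5)/8-.5+120,(v+.5)/8-.5+175)
B=lambda u,v:((u+.5)/7-.5+115,(v+.5)/7-.5+140)
S=lambda u,v:((u+.5)/1.5625-.5,(v+.5)/1.5625-.5)
l=onz(t,*A(119,240),113);r_=onz(t,*A(556,183),113)
print("bar",l,r_,np.linalg.norm(l-r_),(l+r_)/2,np.degrees(np.arctan2(*(r_-l)[[0,1]])))
c=[onz(t,*A(*p),33) for p in((150,160),(590,90),(622,362),(188,436))]
print("walls",np.round(c),np.mean(c,0))
print("tub",onz(t,*A(345,248),50))
print("bar tri L",tri(t,A(119,212),s,B(318,190)),"R",tri(t,A(553,148),s,B(590,235)))
print("handle tip",tri(t,S(385,450),s,B(545,310)),"root",tri(t,S(303,449),s,B(262,248)))
print("vise plate top", tri(t,S(240,418),s,S(208,237)))
for p in((318,130),(345,175)): print("pinkbar",onz(t,*S(410,268),113),onz(t,*S(362,333),113));break
q=readout.observe()["ee_rot"];print(np.round(R.from_quat(q[[1,2,3,0]] if hasattr(q,'shape') else [q[1],q[2],q[3],q[0]]).as_matrix(),3))
```

```text
bar [540.02479571 351.47779548 113.        ] [562.27060312 198.1217461  113.        ] 154.96113650568014 [551.14769941 274.79977079 113.        ] 171.74625356643563
walls [[588. 365.  33.]
 [617. 200.  33.]
 [513. 184.  33.]
 [483. 344.  33.]] [550.23432402 273.30828885  33.        ]
tub [551.33860843 285.82741503  50.        ]
bar tri L (array([547.90799374, 354.68081322, 113.28304768]), np.float64(6.676661591019486)) R (array([572.57333568, 203.15127228, 112.18330874]), np.float64(8.358478306311687))
handle tip (array([310.57530132,  27.1636317 , 223.55845117]), np.float64(3.0684442655857453)) root (array([308.19809112, 159.89274067, 220.81689619]), np.float64(4.962309874585129))
vise plate top (array([349.59662909, 257.54479967, 257.28489346]), np.float64(15.075979264506758))
pinkbar [641.39542931  -8.52247523 113.        ] [518.75315058  76.7254961  113.        ]
[[-0.971  0.238 -0.   ]
 [ 0.238  0.971 -0.002]
 [-0.    -0.002 -1.   ]]
```

Emit:
play_rows(xyz=[[-0.7,-0.1,-1],[-2,-0.3,-2],[-3.6,-0.5,-3],[-5.2,-0.75,-3.9],[-6.8,-1,-3.9],[-8.4,-1.2,-3.9],[-10,-1.45,-3.9],[-11.7,-1.7,-3.9]], rot=[[0,0,0.5],[0,0,1],[0,0,1.7],[0,0,2.4],[0,0,3.1],[0,0,3.8],[0,0,4.4],[0,0,5]], fingers=[85,85,85,85,85,85,85,85])

```text
time: 0.77
ee_pos: [422.5, 522.9, 401.5]
ee_rot: [-0.001, 0.373, 0.928, 0.0]
ft_force: [0.6, 0.7, -0.3]
gripper_width: 85.0
grasp_force: 0.0
```

```bash
cat >> h.py <<'E'
from scipy.spatial.transform import Rotation as R
def togo(s,p,az):
    "shift (tool axes, 25 mm) and turn (6 deg) to TCP p, closing axis at azimuth az deg, tool down"
    w,x,y,z=s["ee_rot"];C=R.from_quat([x,y,z,w]);a=np.radians(az)
    Y=np.array([np.cos(a),np.sin(a),0]);Z=np.array([0,0,-1.])
    G=R.from_matrix(np.c_[np.cross(Y,Z),Y,Z])
    return np.round(C.inv().apply(np.array(p)-s["ee_pos"])/25,2),np.round(np.degrees((C.inv()*G).as_rotvec())/6,2)
E
python3 - <<'E'
from station import readout
from h import *
s=readout.observe();print(s["time"],np.round(s["ee_pos"],1),np.round(s["q"],2),togo(s,(550.5,279,300),9.2))
E
```

```text
0.7667 [422.5 522.9 401.5] [-1.04  0.59  0.2   1.31 -0.12  1.24 -0.03] (array([-10.46,  -3.5 ,   4.04]), array([-0.01, -0.01,  6.17]))
```

Emit:
play_rows(xyz=[[-1.2,-0.4,0],[-2.6,-0.8,0],[-4,-1.3,0],[-5.4,-1.8,0],[-6.8,-2.2,0.5],[-8.1,-2.7,1.5],[-9.3,-3.1,2.7],[-10.2,-3.4,4]], rot=[[0,0,0.7],[0,0,1.5],[0,0,2.3],[0,0,3.1],[0,0,3.9],[0,0,4.7],[0,0,5.5],[0,0,6.2]], fingers=[85,85,85,85,85,85,85,85])

```text
time: 1.43
ee_pos: [548.8, 283.5, 303.0]
ee_rot: [0.001, 0.652, 0.759, 0.001]
ft_force: [0.1, 0.2, -0.8]
gripper_width: 85.4
grasp_force: 0.0
```

Emit:
play_rows(xyz=[[0,0,0],[0,0,0],[0,0,0]], rot=[[0,0,0],[0,0,0],[0,0,0]], fingers=[85,85,85])

```text
time: 1.68
ee_pos: [547.2, 286.8, 302.7]
ee_rot: [-0.0, 0.649, 0.761, 0.0]
ft_force: [-0.2, 0.1, -0.4]
gripper_width: 85.1
grasp_force: 0.0
```

Run:
```python
from station import readout,viewer
from h import *
import cv2
s=readout.observe();print(s["time"],np.round(s["ee_pos"],1),np.round(s["q"],2),togo(s,(550.5,279,152),9.2))
f=viewer.grab_frame("scene")["image"][120:230,100:250,::-1]; g=viewer.grab_frame("top")["image"][145:255,105:255,::-1]
k=lambda i:cv2.resize(i,(400,293),interpolation=cv2.INTER_CUBIC)
cv2.imwrite("pics/a1.png",np.hstack([k(f),k(g)]))
```

```text
1.6833 [547.2 286.8 302.7] [-0.75  0.61  0.36  1.62 -0.25  0.96 -0.15] (array([-0.33,  0.08,  6.03]), array([-0.  , -0.01, -0.02]))
```

View pics/a1.png

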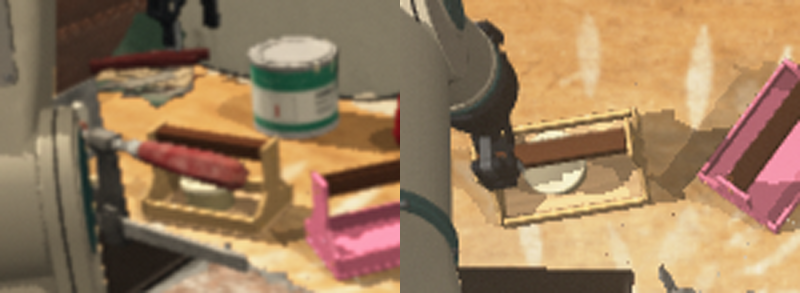

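The picture shows the open gripper (crop 495,150) above the loaded tote, and the offset from the bar agrees with parallax. The arm is clear of the red handle, so I'll descend.

Emit:
play_rows(xyz=[[-0.3,0.1,0.6],[-0.3,0.1,1.5],[-0.3,0.1,2.4],[-0.3,0.1,3.2],[-0.3,0.1,4],[-0.3,0.1,4.6],[-0.3,0.1,4.6],[-0.3,0.1,4.6]], rot=[[0,0,0],[0,0,0],[0,0,0],[0,0,0],[0,0,0],[0,0,0],[0,0,0],[0,0,0]], fingers=[85,85,85,85,85,85,85,85])

```text
time: 2.45
ee_pos: [550.8, 280.1, 188.1]
ee_rot: [-0.0, 0.649, 0.761, 0.0]
ft_force: [1.0, -0.1, 0.1]
gripper_width: 85.0
grasp_force: 0.0
```

Run:
```python
from station import readout,viewer
from h import *
import cv2
s=readout.observe();print(s["time"],np.round(s["ee_pos"],1),togo(s,(550.5,279,152),9.2))
f=viewer.grab_frame("scene")["image"][120:230,100:250,::-1]; g=viewer.grab_frame("top")["image"][160:242,115:227,::-1]
k=lambda i:cv2.resize(i,(400,293),interpolation=cv2.INTER_CUBIC)
cv2.imwrite("pics/a2.png",np.hstack([k(f),k(g)]))
```

```text
2.45 [550.8 280.1 188.1] (array([-0.04, -0.02,  1.45]), array([ 0.  , -0.01, -0.01]))
```

View pics/a2.png

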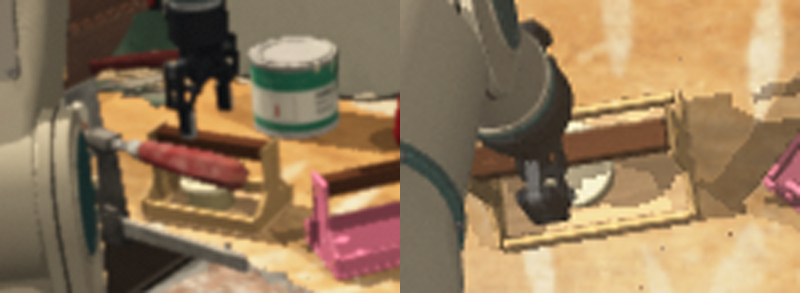

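The near finger (188,120) and far finger (225,95) stand on either side of the bar, so I'll go down and close.

Emit:
play_rows(xyz=[[0,0,0.4],[0,0,0.8],[0,0,1.2],[0,0,1.45],[0,0,1.45],[0,0,1.45]], rot=[[0,0,0],[0,0,0],[0,0,0],[0,0,0],[0,0,0],[0,0,0]], fingers=[85,85,85,85,85,85])

```text
time: 3.05
ee_pos: [550.7, 278.6, 150.7]
ee_rot: [-0.0, 0.649, 0.76, -0.001]
ft_force: [0.8, -0.7, -0.1]
gripper_width: 84.5
grasp_force: 0.0
```

Emit:
play_rows(xyz=[[0,0,0],[0,0,0],[0,0,0],[0,0,0],[0,0,0],[0,0,0],[0,0,0],[0,0,0]], rot=[[0,0,0],[0,0,0],[0,0,0],[0,0,0],[0,0,0],[0,0,0],[0,0,0],[0,0,0]], fingers=[70,60,50,42,35,28,22,18])

```text
time: 3.72
ee_pos: [551.3, 278.9, 151.7]
ee_rot: [0.0, 0.649, 0.76, 0.0]
ft_force: [0.1, 0.8, 1.8]
gripper_width: 23.4
grasp_force: 58.6
```

Emit:
play_rows(xyz=[[0,0,0],[0,0,0],[0,0,0],[0,0,0],[0,0,0],[0,0,0]], rot=[[0,0,0],[0,0,0],[0,0,0],[0,0,0],[0,0,0],[0,0,0]], fingers=[10,5,0,0,0,0])

```text
time: 4.22
ee_pos: [551.3, 278.9, 151.7]
ee_rot: [0.0, 0.649, 0.76, 0.0]
ft_force: [0.7, 0.1, 3.2]
gripper_width: 23.2
grasp_force: 58.6
```

Gripped at 23 mm with 59 N. I'll lift gently.

Emit:
play_rows(xyz=[[0,0,-0.05],[0,0,-0.15],[0,0,-0.3],[0,0,-0.45],[0,0,-0.6],[0,0,-0.75],[0,0,-0.8],[0,0,-0.8]], rot=[[0,0,0],[0,0,0],[0,0,0],[0,0,0],[0,0,0],[0,0,0],[0,0,0],[0,0,0]], fingers=[0,0,0,0,0,0,0,0])

```text
time: 4.88
ee_pos: [551.2, 278.9, 172.0]
ee_rot: [0.0, 0.649, 0.76, 0.0]
ft_force: [-0.1, 0.4, -4.7]
gripper_width: 23.5
grasp_force: 58.9
```

Run:
```python
from station import readout,viewer
from h import *
import cv2
s=readout.observe();print(s["time"],np.round(s["ee_pos"],1),np.round(s["ft_force"],2),np.round(s["moment"],2),s["grasp_force"])
f=viewer.grab_frame("scene")["image"][110:230,100:260,::-1]
cv2.imwrite("pics/a3.png",cv2.resize(f,(640,480),interpolation=cv2.INTER_CUBIC))
```

```text
4.8833 [551.2 278.9 172. ] [-0.08  0.36 -4.66] [-0.03 -0.06 -0.01] 58.870537877082825
```

View pics/a3.png

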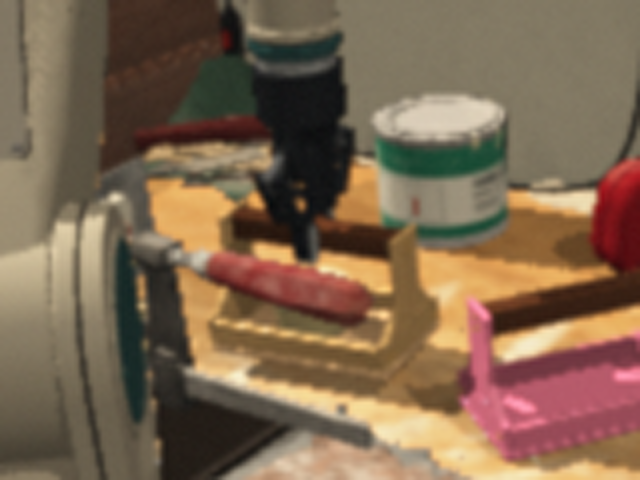

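The tote hangs level, bottom edge at about (300,350), and the load reads 4.7 N. That matches the tote plus the tub, so I'll continue up.

Emit:
play_rows(xyz=[[0,0,-0.1],[0,0,-0.35],[0,0,-0.7],[0,0,-1.05],[0,0,-1.4],[0,0,-1.75],[0,0,-2.05],[0,0,-2.3]], rot=[[0,0,0],[0,0,0],[0,0,0],[0,0,0],[0,0,0],[0,0,0],[0,0,0],[0,0,0]], fingers=[0,0,0,0,0,0,0,0])

```text
time: 5.6
ee_pos: [551.2, 279.0, 230.3]
ee_rot: [0.0, 0.649, 0.76, 0.001]
ft_force: [0.2, -0.4, -4.6]
gripper_width: 23.0
grasp_force: 58.9
```

Emit:
play_rows(xyz=[[0,0,-0.3],[0,0,-0.65],[0,0,-1.0],[0,0,-1.4],[0,0,-1.75],[0,0,-2.05],[0,0,-2.25],[0,0,-2.3]], rot=[[0,0,0],[0,0,0],[0,0,0],[0,0,0],[0,0,0],[0,0,0],[0,0,0],[0,0,0]], fingers=[0,0,0,0,0,0,0,0])

```text
time: 6.27
ee_pos: [551.4, 279.0, 287.7]
ee_rot: [0.0, 0.649, 0.76, 0.001]
ft_force: [-0.5, 0.5, -4.7]
gripper_width: 23.6
grasp_force: 59.0
```

Emit:
play_rows(xyz=[[0,0,0],[0,0,0],[0,0,0],[0,0,0],[0,0,0],[0,0,0],[0,0,0],[0,0,0]], rot=[[0,0,0],[0,0,0],[0,0,0],[0,0,0],[0,0,0],[0,0,0],[0,0,0],[0,0,0]], fingers=[0,0,0,0,0,0,0,0])

```text
time: 6.93
ee_pos: [551.0, 278.8, 286.3]
ee_rot: [-0.0, 0.649, 0.76, -0.0]
ft_force: [0.9, -0.0, -4.9]
gripper_width: 23.1
grasp_force: 59.0
```

Run:
```python
from station import readout,viewer
from h import *
import cv2
s=readout.observe();print(s["time"],np.round(s["ee_pos"],1),np.round(s["ft_force"],2),np.round(s["moment"],2),s["grasp_force"],np.round(s["qvel"],3))
f=viewer.grab_frame("scene")["image"][80:230,100:300,::-1]; g=viewer.grab_frame("top")["image"][140:290,75:275,::-1]
k=lambda i:cv2.resize(i,(400,300),interpolation=cv2.INTER_CUBIC)
cv2.imwrite("pics/a4.png",np.hstack([k(f),k(g)]))
```

```text
6.9333 [551.  278.8 286.3] [ 0.88 -0.02 -4.91] [0.01 0.01 0.01] 58.98269176483154 [-0.002 -0.001 -0.    -0.    -0.001  0.     0.001]
```

View pics/a4.png

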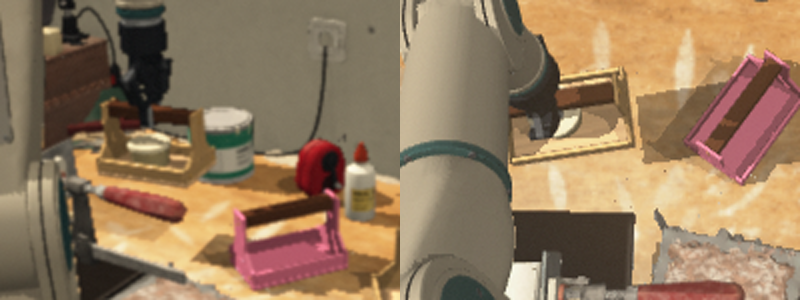

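The tote hangs level in the air with the cream tub (150,148) inside, still and about 134 mm up. I'll hand it in.

```bash
python3 -c "
from station import order
print(order.finish_job())"
```

```text
the job is handed in; nothing more can be done
None
```

I handed the job in with the tote holding the cream paste tub gripped by its bar, level and still, its underside about 13 cm above the bench; the arm went nowhere near the other tote or the bystanders, and no verdict came back.

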